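# Feel the gap under a press pad with a taper gauge

### The job

Check the gap in the small bench press: pick up the taper gauge from the bench by its upright handle, and with its blade flat on the lower plate slide it straight in under the middle of the square pad's front edge, only until it drags snugly between pad and plate, without jacking the pad up. Finish still gripping the gauge at that depth, and leave the screwdriver, tin and bowl where they are.

Things in the scene. Friction and masses are not known exactly. Their poses are not given: they have to be found in the camera images.
- gauge: taper gauge lying flat on the bench, left or right of the press: black upright handle block 44 long (x) x 16 wide (y) x 50 mm high, with a steel wedge blade 16 mm wide running from its foot along +x. About 0.12 kg, centre of mass about 45 mm ahead of the handle. Origin: centre of the handle's underside, level with the blade's flat underside; x towards the tip, z up
- gauge_tip (a point): middle of the blade tip's lower edge, 130 mm ahead of the gauge's origin; axes as the gauge's. The blade is 2 mm thick here and thickens evenly by 1 mm for every 10 mm back from the tip, sloping on top only
- press: small fixed C-frame bench press; origin on the bench under its lower plate's centre; x points from its open front (robot side) inward. Grey base 230 (x -90 to 140) x 150 x 20 mm high; steel lower plate 130 (x -65 to 65) x 110 mm, top 35 mm above the bench; a 32 mm rear column at x 105, 180 mm high, carries a grey arm 36 mm wide, x 10 to 130, 110 to 155 mm above the bench, with a dial on top (to 170)
- lower_front (a point): middle of the front upper edge of the lower plate, 35 mm above the bench; axes as the press's
- pad: square steel pad 70 x 70 x 14 mm hanging level under the arm, centred at x 30 of the press; origin: centre of its underside, axes as the press's. Gap to the lower plate 4 to 7 mm, varies. It cannot tilt, only rise straight up against its weight (0.5 kg, 5 N) and a 0.8 N/mm spring
- pad_front (a point): middle of the pad's lower front edge, 60 mm inward of the lower plate's front edge; its height above the lower plate is the gap. Here the blade's slope meets the pad: a blade not pressed down goes in almost freely (pressing it on the plate adds drag), then in a few mm the push needed climbs to 7 to 18 N (5 to 8 N is already snug), after which the pad rises 1 mm per 10 mm further in
- pad_lift (a joint): how far the pad has been pushed up from rest, m; 0 = hanging at rest, at most 0.012
- screwdriver: grey-handled screwdriver 170 mm long lying on the bench on the other side of the press; to be left alone
- tin: open aluminium specimen tin, 64 mm across, 45 mm high; origin: centre of its underside; to be left alone
- bowl: white ceramic bowl, 100 mm across, 45 mm high; origin: centre of its underside; to be left alone

How it is judged (in metres and radians):
On the way, in this order (a step that is already met when the one before it is completed fails the run):
1. the gauge is lifted off the bench (height (world z) of gauge above 0.02 m), for 0.1 s.
2. the blade's tip is between the lower plate and the pad (x of gauge_tip in the frame of pad_front above 0.003 m and y of gauge_tip in the frame of pad_front between -0.03 and 0.03 m and z of gauge_tip in the frame of lower_front above -0.003 m and z of gauge_tip in the frame of pad_front below 0.001 m), for 0.1 s.
At the end, for the whole second after the job is handed in: Gauge gripped (over 2 N) and still; blade flat on the lower plate (tilt under 0.06 rad, over 0.5 N on the press), straight in (within 0.2 rad), tip 10 to 68 mm under the pad and within 18 mm of its middle; over 0.5 N between blade and pad; pad raised by less than 1.5 mm (x of gauge_tip in the frame of pad_front between 0.01 and 0.068 m and y of gauge_tip in the frame of pad_front between -0.018 and 0.018 m and angle between the x axis of gauge and the x axis of press, either way round below 0.2 rad and angle between gauge's own z axis and vertical below 0.06 rad and contact force between gauge and pad above 0.5 N and contact force between gauge and press above 0.5 N and value of joint pad_lift below 0.0015 m and contact force between the fingers and gauge above 2 N and linear speed of gauge below 0.01 m/s); the arm keeps its last pose, push and grip.
It fails at once if the pad is jacked up by more than 3 mm (value of joint pad_lift above 0.003 m).
It fails at once if the screwdriver, tin or bowl is moved by more than 30 mm (distance of any of screwdriver, tin, bowl from where it was at the start of the episode above 0.03 m).
It also fails if it takes over 50 s, if anything falls off the work surface, if the arm or the gripper's body presses on something with over 40 N, if the wrist force passes 120 N, or if a joint passes its speed limit or range.

### The arm

A 7-joint arm with a two-finger parallel gripper is mounted at the origin on the work surface. World frame = base frame: x ahead of the robot, y to its left, z up, the work surface at z = 0. Lengths are in mm, angles in rad, forces in N, time in s.
With the tool pointing down it reaches from about 400 to 875 mm from the base axis. Payload 4.4 kg.
Tool frame: the origin (TCP) lies between the finger pads; the fingertips stand ctrl.tip_reach ahead of it and the grasp point (between the pads) lies 8 mm behind it (ctrl.tip_reach is the distance from the TCP to the fingertips, in mm); z points along the fingers, y is the direction in which the jaws open and shut (so a half turn about z gives the same grasp; the last joint's range is limited). The gripper opens to 85 mm and grips with 20 to 120 N. Pads are 22 mm wide; open, the fingers measure 114 mm over their backs; the gripper's body (76 mm by 85 mm) begins 54 mm behind the grasp point. The pads swing forward as they close: fully open they stand 13 mm farther back than shut.
Start: joints at [-0.066, 0.628, 0.038, 1.517, -0.027, 0.996, -0.02], TCP at [650.014, 0.027, 242.313] pointing down, gripper open.
Joint ranges: [-3.06, 3.06], [-0.37, 2.12], [-1.25, 1.32], [0.18, 2.47], [-1.1, 4.24], [0.23, 1.98], [-2.94, 2.94]. Speed limits (rad/s): [2.57, 2.57, 3.14, 3.14, 3.14, 3.14, 3.14].

### API

Orientations are given as [roll, pitch, yaw] about the fixed x, y, z axes, in that order (R = Rz(yaw) Ry(pitch) Rx(roll)).
In Python, from cell import status, viewer, order, ctrl gives the robot as it stands.
- The arm moves only by the tool play_rows, never from a script. Its argument "series" is a list of rows, each a list of 5 numbers: the shift along the tool's x, y, z in cm, then the turn about the tool's z in degrees, then the closure, from 0 (fully open) to 1 (shut). In form: [[x, y, z, yaw, gripper], ...]. A call has 1 to 8 rows; each row is the pose to reach, as a shift and turn from the pose commanded when the call began, along the tool's axes at that moment; what a row does not reach only later rows make up. A row lasts 1/10 s, in which the tool goes at most 50 mm and 8.59 degrees, less where a joint would pass 70% of its speed; a pose out of reach is approached as far as the arm can. A call with a gripper value outside its range is refused whole. The fingers move at their own pace and stop on an object; the grip force is fixed at half the most. Time passes only in rows, so rows that repeat a pose let the fingers close. It gives the time, the measured TCP pose, the force and the opening at its end, in the units of the state.
- status.read_state(): the state, without advancing time (a new reading comes with each control period).
- viewer.get_image(name): name is "scene" or "side" or "wrist"; returns a dict with "img" (384x512x3 uint8, red, green, blue), "vfov" (degrees; the focal length in pixels is half the picture's height over the tangent of half this angle, whatever the lens; pixels are square), "cx", "cy" (the principal point, pixels), "dist_coeffs" ([k1, k2, p1, p2, k3] as OpenCV has them; the pictures are not rectified), "rvec" (rotation vector, rad) and "tvec" (3), from world to camera coordinates, as OpenCV has them; the wrist camera has in their place "tool_from_camera" (4x4, takes a point from camera to tool coordinates, whose origin is the TCP and whose axes are the flange's). Camera axes: x right, y down, z forward; pixel columns grow to the right and rows downward; lengths in mm; the calibration is good to about 2 mm. A picture is of the moment at which its call begins: read the wrist's pose just before it. There is no depth.
- order.finish_job(): hands the job in, once; it reports no verdict.
The state is a dict: "clock": time; "qpos": joint angles; "qd": joint speeds; "tau": joint torques, N m; "eef_pos": TCP position; "tool_rot": TCP orientation; "force": force on the tool from outside, world axes, zero at the start; "torque": the same for the moment, N m; "width": finger opening in mm.
Only numpy, scipy, OpenCV 4.12 (cv2) and the standard library are available. Lean on these libraries where they do the work, as an engineer would, in place of code of your own. Each camera call takes 0.05 s, during which the arm holds its last target. There are 200 camera calls.

## Working session

There is one attempt and no reset: what is moved stays moved. The work goes in short steps, Python scripts to look and compute and a tool call to move; the robot and the scene stay as the last step left them, time stands still between calls to the robot, and variables do not carry over. Pictures are saved under pics/ and viewed, about 8 in all and at most 12, crops included, and the job is handed in when it is done.

Besides the shell and the picture viewer there is one more tool, called in YAML: its name, and indented under it one key for each argument. play_rows: Moves the arm, as the interface text tells. Its arguments: {"type":"object","properties":{"series":{"type":"array","items":{"type":"array","items":{"type":"number"}}}},"required":["series"]}

```bash
mkdir -p pics; cat > h.py <<'E'
import numpy as np,cv2
from cell import status,viewer,order,ctrl
from scipy.spatial.transform import Rotation as R
def grab(n,save=None):
    s=status.read_state(); d=viewer.get_image(n)
    f=192/np.tan(np.radians(d['vfov'])/2)
    d['K']=np.array([[f,0,d['cx']],[0,f,d['cy']],[0,0,1]]); d['D']=np.array(d['dist_coeffs'],float)
    if 'rvec' in d:
        Rm=cv2.Rodrigues(np.array(d['rvec'],float))[0]; t=np.array(d['tvec'],float).ravel()
    else:
        T=np.eye(4);T[:3,:3]=R.from_euler('xyz',s['tool_rot']).as_matrix();T[:3,3]=s['eef_pos']
        M=np.linalg.inv(T@np.array(d['tool_from_camera'])); Rm=M[:3,:3];t=M[:3,3]
    d['R'],d['t']=Rm,t
    if save: cv2.imwrite('pics/'+save,d['img'][:,:,::-1])
    return d
def onz(d,px,z):
    u=cv2.undistortPoints(np.array(px,float).reshape(-1,1,2),d['K'],d['D']).reshape(-1,2)
    r=np.c_[u,np.ones(len(u))]@d['R']; c=-d['R'].T@d['t']
    return c+r*((z-c[2])/r[:,2])[:,None]
def proj(d,P):
    return cv2.projectPoints(np.array(P,float).reshape(-1,3),cv2.Rodrigues(d['R'])[0],d['t'],d['K'],d['D'])[0].reshape(-1,2)
E
python3 - <<'E'
from h import *
a=[grab(n)for n in('scene','side','wrist')]
s=status.read_state();print(s,ctrl.tip_reach)
for d in a: print(-d['R'].T@d['t'],d['K'][0,0],d['D'])
cv2.imwrite('pics/a.png',a[0]['img'][:,:,::-1]);cv2.imwrite('pics/b.png',a[1]['img'][:,:,::-1]);cv2.imwrite('pics/c.png',a[2]['img'][:,:,::-1])
E
```

```text
{'clock': 0.15, 'qpos': array([-0.06582443,  0.6291352 ,  0.03846148,  1.51813005, -0.02699892,
        0.99626715, -0.02001326]), 'qd': array([-1.02048896e-03, -1.99591234e-03, -3.56308244e-04, -4.75156777e-05,
        8.15447578e-04, -3.81618547e-04,  2.04647979e-04]), 'tau': array([ 2.19518879e-03, -5.63800478e+01,  1.22790758e+00, -1.93650573e+01,
        1.11919764e-02,  7.40401709e-03, -1.44664841e-05]), 'eef_pos': array([6.49556331e+02, 4.11882170e-02, 2.41602194e+02]), 'tool_rot': array([-3.14017118e+00,  1.47902071e-05,  1.57079769e+00]), 'force': array([ 0.41928038, -0.08292228, -0.37891349]), 'torque': array([ 0.01471142,  0.06133395, -0.02614597]), 'width': 85.30846338433982} 11.0
[ 780.18650194 -381.27484697  826.87970389] 393.7221064644448 [-0.06241145  0.          0.          0.          0.        ]
[434.31181064 587.36027863 779.79364599] 407.4443993475481 [0.00965889 0.         0.         0.         0.        ]
[649.79376385  74.68688325 373.90544897] 330.535761858936 [-0.00321476  0.          0.          0.          0.        ]
```

View pics/a.png

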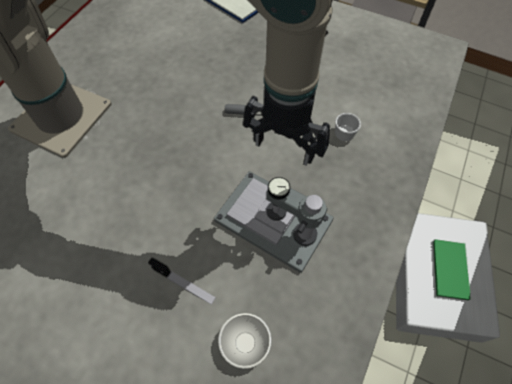

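View pics/b.png

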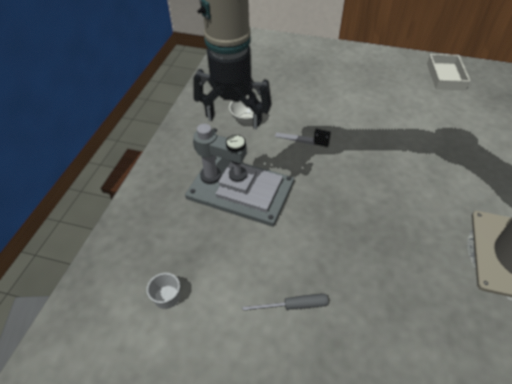

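View pics/c.png

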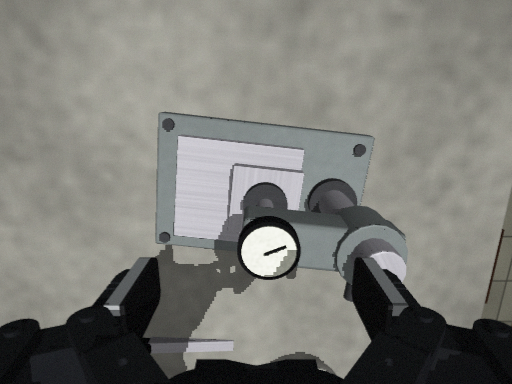

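The gauge lies on the robot's right (−y): in the scene view its handle is near (158,267) and its tip near (213,299). In the wrist view the press shows the plate's front edge at (177,136)–(174,237), with the pad starting near x=232. The screwdriver is on the left.

```bash
python3 - <<'E'
from h import *
a=[cv2.imread(f'pics/{c}.png') for c in 'abc']
d=grab('wrist')
P=onz(d,[(177,136),(174,237),(303,150)],35);print('plate',P.round(1))
B=onz(d,[(160,112),(157,243),(374,136)],20);print('base',B.round(1))
G=onz(d,[(233,165),(303,172)],56);print('padtop',G.round(1))
e=P[0]-P[1];print('yaw',np.degrees(np.arctan2(-e[0],e[1])),np.linalg.norm(e),P[:2].mean(0)); e=B[2]-B[0];print(np.degrees(np.arctan2(e[1],e[0])),np.linalg.norm(e))
for n in('scene','side'):
    d=grab(n);g=cv2.cvtColor(d['img'],cv2.COLOR_RGB2GRAY)
    x,y,w,h=(135,245,90,65) if n=='scene' else (265,115,75,45)
    big=cv2.resize(d['img'][y:y+h,x:x+w],None,fx=6,fy=6,interpolation=cv2.INTER_CUBIC)
    cv2.imwrite(f'pics/crop_{n}.png',big[:,:,::-1])
    for nm,m in(('black',g<35),('bright',g>150)):
        mm=np.zeros_like(g);mm[y:y+h,x:x+w]=m[y:y+h,x:x+w]
        c=max(cv2.findContours(mm,0,2)[0],key=cv2.contourArea)
        r=cv2.minAreaRect(c);bx=cv2.boxPoints(r);print(n,nm,cv2.contourArea(c),bx.round(1).tolist());print(onz(d,bx,50 if nm=='black' else 5).round(1).tolist())
a=cv2.imread('pics/crop_scene.png');b=cv2.imread('pics/crop_side.png')
H=max(a.shape[0],b.shape[0]);f=lambda i:cv2.copyMakeBorder(i,0,H-i.shape[0],0,0,0)
cv2.imwrite('pics/d.png',cv2.resize(np.hstack([f(a),f(b)]),None,fx=.8,fy=.8))
E
```

```text
plate [[570.2  38.   35. ]
 [559.  -72.9  35. ]
 [698.4  23.6  35. ]]
base [[550.8  61.   20. ]
 [534.5 -87.   20. ]
 [775.2  36.1  20. ]]
padtop [[627.8  12.2  56. ]
 [696.3   5.2  56. ]]
yaw -5.771321386074536 111.48104603531098 [564.57108079 -17.48018528  35.        ]
-6.316838309479358 225.78932653033422
scene black 182.0 [[146.5, 264.29998779296875], [151.8000030517578, 256.20001220703125], [171.5, 269.29998779296875], [166.10000610351562, 277.3999938964844]]
[[469.0, -252.0, 50.0], [469.4, -232.4, 50.0], [520.9, -237.9, 50.0], [520.0, -257.1, 50.0]]
scene bright 180.0 [[186.3000030517578, 288.1000061035156], [190.39999389648438, 281.6000061035156], [214.6999969482422, 296.79998779296875], [210.6999969482422, 303.29998779296875]]
[[555.6, -250.2, 5.0], [556.2, -234.5, 5.0], [618.0, -239.6, 5.0], [617.0, -255.0, 5.0]]
side black 183.5 [[312.8999938964844, 143.5], [315.3999938964844, 128.6999969482422], [329.79998779296875, 131.10000610351562], [327.3999938964844, 145.89999389648438]]
[[502.2, -185.7, 50.0], [505.9, -243.3, 50.0], [467.2, -243.8, 50.0], [464.8, -186.4, 50.0]]Traceback (most recent call last):
  File "<stdin>", line 15, in <module>
ValueError: max() iterable argument is empty
```

play_rows:
  series:
    - [-4,-2.5,0,8.5,0]
    - [-8,-5,0,17,0]
    - [-12,-8,0,25.5,0]
    - [-16,-11,0,34,0]
    - [-20,-13.5,0,42.5,0]
    - [-24,-16,0,51,0]
    - [-24,-16,0,59.5,0]
    - [-24,-16,0,68,0]

```text
clock: 1.1
eef_pos: [488.8, -242.0, 242.7]
tool_rot: [3.141, -0.0, 0.373]
force: [0.7, 0.1, 0.4]
width: 85.4
```

play_rows:
  series:
    - [0,0,0,8.5,0]
    - [0,0,0,17,0]
    - [0,0,0,27,0]
    - [0,0,0,27,0]
    - [0,0,0,27,0]

```text
clock: 1.6
eef_pos: [490.1, -239.8, 242.3]
tool_rot: [3.141, 0.0, -0.084]
force: [0.4, -0.6, 0.5]
width: 85.0
```

```bash
python3 - <<'E'
from h import *
d=grab('wrist','e.png');s=status.read_state();print(s['eef_pos'],s['tool_rot'],s['clock'])
d=grab('scene','e2.png')
E
```

```text
[ 490.05538839 -239.83740115  242.2634322 ] [-3.14157206e+00  9.38996578e-05 -8.41806479e-02] 1.65
```

View pics/e.png

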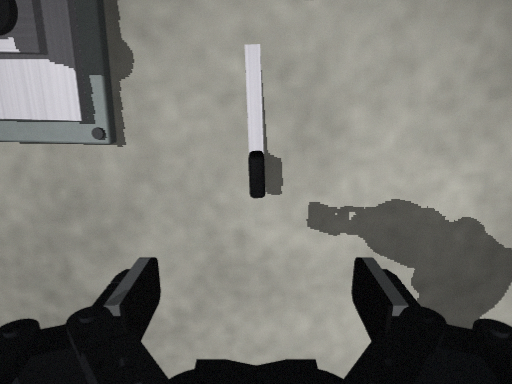

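Gauge handle top spans about (250–265, 151–198) and the tip edge is at (246–260, 44); the press is at upper left. The handle is well ahead of where I expected, so I'm computing its position.

```bash
cat > loc.py <<'E'
from h import *
from h import grab
d=grab('wrist');g=cv2.cvtColor(d['img'],cv2.COLOR_RGB2GRAY)
s=status.read_state();yaw=s['tool_rot'][2]
mm=((g<45)*1).astype(np.uint8);mm[220:]=0;mm[:,:200]=0;mm[:,330:]=0
c=max(cv2.findContours(mm,0,2)[0],key=cv2.contourArea);r=cv2.minAreaRect(c);print(r)
H=onz(d,cv2.boxPoints(r),50);print('handle',H.round(1).tolist(),H.mean(0).round(1))
mb=((g>165)*1).astype(np.uint8);mb[220:]=0;mb[:,:200]=0;mb[:,330:]=0
c=max(cv2.findContours(mb,0,2)[0],key=cv2.contourArea);r=cv2.minAreaRect(c);print(r)
b=cv2.boxPoints(r);b=b[np.argsort(b[:,1])];T=onz(d,b[:2],2).mean(0);Bk=onz(d,b[2:],13).mean(0);print('tip',T,'bladeback',Bk)
a=np.degrees(np.arctan2((T-Bk)[1],(T-Bk)[0]));print('gauge yaw',a,'tool yaw',np.degrees(yaw),'len',np.linalg.norm((T-Bk)[:2]))
o=T-130*np.array([np.cos(np.radians(a)),np.sin(np.radians(a)),0]);print('origin from tip',o)
for p in(o,H.mean(0)):
    v=p-s['eef_pos'];print('tool shift',(R.from_euler('xyz',s['tool_rot']).as_matrix().T@v).round(1))
E
python3 loc.py
```

```text
((256.5, 174.0), (46.0, 15.0), 90.0)
handle [[516.3, -235.5, 50.0], [515.1, -250.2, 50.0], [468.0, -246.5, 50.0], [469.3, -231.2, 50.0]] [ 492.2 -240.9   50. ]
((253.1876983642578, 97.50780487060547), (107.39144134521484, 15.995001792907715), 88.56790161132812)
tip [ 619.11093722 -246.99031206    2.        ] bladeback [ 510.07131722 -240.31811971   13.        ]
gauge yaw -3.5015932611897536 tool yaw -4.88386972158073 len 109.24356677234621
origin from tip [ 489.35363417 -239.05039367    2.        ]
tool shift [ -0.8  -0.7 240.3]
tool shift [  2.2   0.8 192.3]
```

play_rows:
  series:
    - [0.2,0,4.5,-1.4,0]
    - [0.2,0,9,-1.4,0]
    - [0.2,0,13.5,-1.4,0]
    - [0.2,0,18,-1.4,0]
    - [0.2,0,20.5,-1.4,0]
    - [0.2,0,22,-1.4,0]
    - [0.2,0,22,-1.4,0]
    - [0.2,0,22,-1.4,0]

```text
clock: 2.55
eef_pos: [492.2, -240.4, 22.6]
tool_rot: [-3.141, -0.0, -0.063]
force: [-0.2, -0.1, 0.7]
width: 85.5
```

play_rows:
  series:
    - [0,0,0,0,1]
    - [0,0,0,0,1]
    - [0,0,0,0,1]
    - [0,0,0,0,1]
    - [0,0,0,0,1]
    - [0,0,0,0,1]
    - [0,0,0,0,1]
    - [0,0,0,0,1]

```text
clock: 3.35
eef_pos: [492.3, -240.2, 22.8]
tool_rot: [3.142, -0.001, -0.063]
force: [-0.5, 0.5, 5.9]
width: 15.2
```

play_rows:
  series:
    - [0,0,-1,0,1]
    - [0,0,-3,0,1]
    - [-1,0,-5,0,1]
    - [-4,0,-7,0,1]
    - [-8.5,0,-7,0,1]
    - [-8.5,0,-7,0,1]
    - [-8.5,0,-7,0,1]

```text
clock: 4.05
eef_pos: [406.2, -234.8, 92.8]
tool_rot: [-3.141, 0.0, -0.065]
force: [1.5, -0.3, -0.3]
width: 15.7
```

play_rows:
  series:
    - [0,-3,0,0.5,1]
    - [0,-7,0,1,1]
    - [0,-11,0,1.5,1]
    - [0,-15,0,2,1]
    - [0,-19,0,2.5,1]
    - [0,-22,0,2.5,1]
    - [0,-23.3,0,2.5,1]
    - [0,-23.3,0,2.5,1]

```text
clock: 4.85
eef_pos: [423.1, 0.6, 92.1]
tool_rot: [-3.14, -0.001, -0.101]
force: [0.7, -0.1, -2.0]
width: 15.1
```

```bash
python3 - <<'E'
from h import *
d=grab('wrist','f.png');s=status.read_state();print(s['eef_pos'],s['tool_rot'],s['clock'],s['force'],s['width'])
d=grab('side','f2.png')
a=cv2.imread('pics/f2.png')[90:240,150:400];cv2.imwrite('pics/f3.png',cv2.resize(a,None,fx=3,fy=3,interpolation=cv2.INTER_CUBIC))
E
```

```text
[423.01390283  -1.27913234  92.24340582] [-3.14156896e+00 -1.23667316e-03 -1.03301702e-01] 4.9 [ 0.30765575 -0.47725181 -0.80959728] 15.05259579662056
```

View pics/f.png

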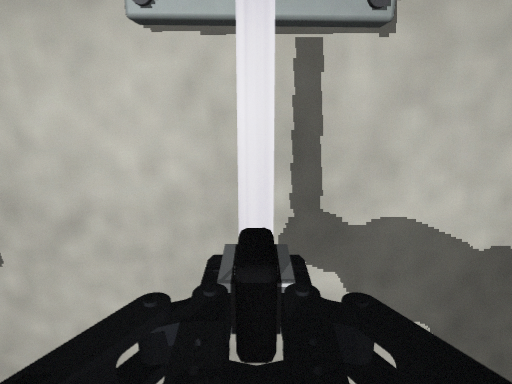

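View pics/f3.png

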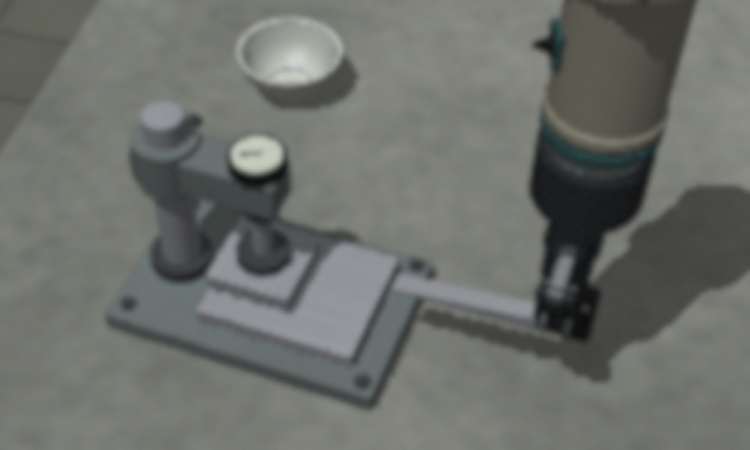

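Handle and blade are held straight. The wrist view has the base front edge spanning columns 125–397 and the blade centred near 256; the side crop shows the tip short of the plate. Next I'm checking lateral offset and pitch numerically.

```bash
python3 - <<'E'
from h import *
s=status.read_state();T=R.from_euler('xyz',s['tool_rot']).as_matrix();p=np.array(s['eef_pos'])
w=grab('wrist')
g=cv2.cvtColor(w['img'],cv2.COLOR_RGB2GRAY)
b=onz(w,[(125,8),(397,8)],20);print('base in tool',((b-p)@T).round(1), b.round(1))
# edge rows at two columns (upper front edge)
e=onz(w,[(160,16),(370,14)],20);print('edge yaw',np.degrees(np.arctan2((e[0]-e[1])[1],(e[0]-e[1])[0]))-90)
for r in (10,200):
    row=g[r].astype(int);k=np.where(row>190)[0];k=k[(k>200)&(k<310)];z=72 if r==10 else 79
    print('blade',r,k.min(),k.max(),((onz(w,[((k.min()+k.max()+1)/2,r)],z)-p)@T).round(1))
tip=p+T@np.array([-2+130,0,p[2]-69.4-2])
for n in('scene','side'):
    d=grab(n,f'g_{n}.png');print(n,proj(d,[tip,tip+[0,0,10],tip+T@[10,0,0],tip+[0,0,-10]]).round(1).tolist())
a=cv2.imread('pics/g_scene.png')[150:290,100:350];b=cv2.imread('pics/g_side.png')[140:240,180:380]
cv2.imwrite('pics/h.png',np.vstack([cv2.resize(a,(535,300),interpolation=2),cv2.resize(b,(535,268),interpolation=2)]))
E
```

```text
base in tool [[123.  -71.8  72.4]
 [122.8  78.2  72.5]] [[552.7  55.9  20. ]
 [536.7 -93.2  20. ]]
edge yaw -5.622068671609284
blade 10 236 274 [[1.10e+02 1.00e-01 2.04e+01]]
blade 200 238 273 [[30.3  0.3 13.3]]
scene [[234.1, 184.6], [233.9, 182.3], [237.9, 186.7], [234.3, 186.8]]
side [[280.1, 182.5], [280.3, 179.6], [276.0, 181.3], [279.9, 185.3]]
```

View pics/h.png

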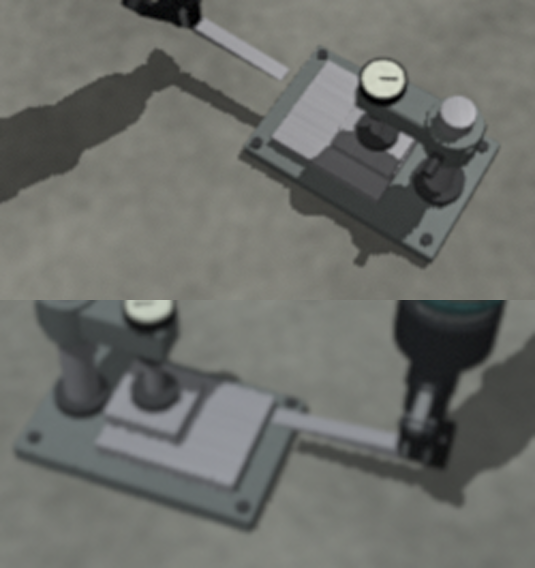

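play_rows:
  series:
    - [0,0.25,1.5,0,1]
    - [0.5,0.25,3,0,1]
    - [2.5,0.25,3.1,0,1]
    - [4.5,0.25,3.1,0,1]
    - [5,0.25,3.1,0,1]
    - [5,0.25,3.1,0,1]
    - [5,0.25,3.1,0,1]

```text
clock: 5.8
eef_pos: [469.8, -10.3, 61.2]
tool_rot: [-3.141, 0.002, -0.107]
force: [-0.3, -0.1, -0.5]
width: 15.2
```

play_rows:
  series:
    - [0,0,0.1,0,1]
    - [0,0,0.2,0,1]
    - [0,0,0.2,0,1]
    - [0,0,0.2,0,1]

```text
clock: 6.2
eef_pos: [471.0, -10.0, 59.3]
tool_rot: [-3.141, 0.0, -0.106]
force: [-0.1, -0.4, -1.1]
width: 15.2
```

```bash
python3 - <<'E'
from h import *
s=status.read_state();print(s['eef_pos'],s['tool_rot'],s['clock'],s['force'],s['torque'],s['width'])
E
```

```text
[471.01726663  -9.98827074  59.30887991] [-3.14146868e+00  2.40326658e-04 -1.06478407e-01] 6.2 [-0.0870589  -0.41474086 -1.14489334] [0.02867437 0.03072912 0.0182102 ] 15.176958079372733
```

play_rows:
  series:
    - [0,0,0.05,0,1]
    - [0,0,0.1,0,1]
    - [0,0,0.1,0,1]
    - [0,0,0.1,0,1]

```text
clock: 6.6
eef_pos: [471.2, -10.0, 58.3]
tool_rot: [-3.142, 0.0, -0.106]
force: [0.9, 0.6, -0.1]
width: 15.9
```

play_rows:
  series:
    - [0,0,0.03,0,1]
    - [0,0,0.05,0,1]
    - [0,0,0.05,0,1]
    - [0,0,0.05,0,1]

```text
clock: 7.0
eef_pos: [471.3, -10.0, 57.8]
tool_rot: [-3.142, -0.0, -0.106]
force: [-0.5, 0.3, -1.0]
width: 15.6
```

play_rows:
  series:
    - [0,0,0.03,0,1]
    - [0,0,0.05,0,1]
    - [0,0,0.05,0,1]
    - [0,0,0.05,0,1]

```text
clock: 7.4
eef_pos: [471.2, -10.1, 57.5]
tool_rot: [-3.141, 0.0, -0.106]
force: [-1.5, 1.0, 2.0]
width: 14.8
```

play_rows:
  series:
    - [0,0,0.03,0,1]
    - [0,0,0.05,0,1]
    - [0,0,0.05,0,1]
    - [0,0,0.05,0,1]

```text
clock: 7.8
eef_pos: [471.1, -10.0, 57.1]
tool_rot: [-3.141, -0.0, -0.107]
force: [-3.8, 0.4, 6.8]
width: 15.1
```

play_rows:
  series:
    - [0,0,-0.04,0,1]
    - [0.5,0,-0.04,0,1]
    - [1,0,-0.04,0,1]
    - [1.5,0,-0.04,0,1]
    - [2,0,-0.04,0,1]
    - [2,0,-0.04,0,1]
    - [2,0,-0.04,0,1]

```text
clock: 8.5
eef_pos: [490.3, -12.0, 57.4]
tool_rot: [-3.141, 0.002, -0.107]
force: [-5.1, 0.9, 7.1]
width: 15.3
```

```bash
python3 - <<'E'
from h import *
s=status.read_state();print(s['eef_pos'],s['clock'],s['force'],s['torque'])
for n in('scene','side'): grab(n,f'i_{n}.png')
a=cv2.imread('pics/i_scene.png')[150:290,140:340];b=cv2.imread('pics/i_side.png')[140:240,180:340]
cv2.imwrite('pics/i.png',np.hstack([cv2.resize(a,None,fx=2,fy=3,interpolation=2)[:400],cv2.resize(b,None,fx=2.5,fy=4,interpolation=2)[:400]]))
E
```

```text
[490.29273903 -12.01724736  57.4182243 ] 8.5 [-5.05150991  0.90019018  7.09552258] [ 0.0722621   0.4404     -0.00869724]
```

View pics/i.png

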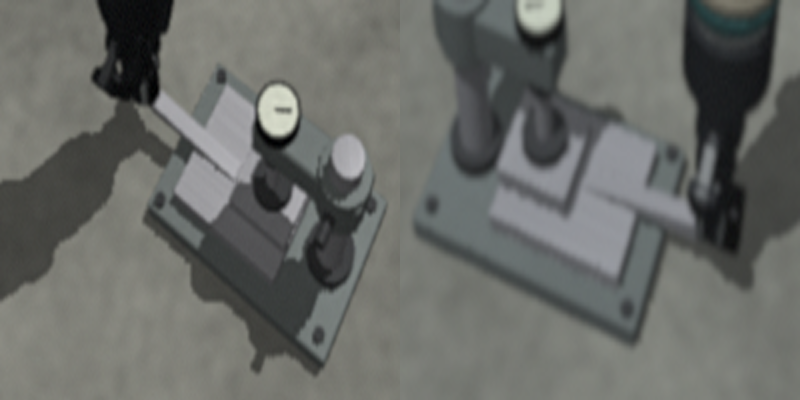

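The blade is centred, with its tip about at the pad's front edge. Drag is 5 N with 7 N of downward pressure, so I'm easing the pressure.

play_rows:
  series:
    - [-0.05,0,-0.03,0,1]
    - [-0.05,0,-0.05,0,1]
    - [-0.05,0,-0.05,0,1]
    - [-0.05,0,-0.05,0,1]

```text
clock: 9.0
eef_pos: [490.4, -12.0, 57.6]
tool_rot: [-3.141, 0.001, -0.106]
force: [-2.9, 0.6, 3.9]
width: 15.2
```

play_rows:
  series:
    - [0.1,0,-0.03,0,1]
    - [0.3,0,-0.03,0,1]
    - [0.5,0,-0.03,0,1]
    - [0.7,0,-0.03,0,1]
    - [0.9,0,-0.03,0,1]
    - [1,0,-0.03,0,1]
    - [1,0,-0.03,0,1]

```text
clock: 9.7
eef_pos: [500.8, -13.2, 58.0]
tool_rot: [3.142, -0.0, -0.106]
force: [-0.1, 0.5, -1.0]
width: 15.2
```

play_rows:
  series:
    - [0.2,0,0,0,1]
    - [0.4,0,0,0,1]
    - [0.6,0,0,0,1]
    - [0.8,0,0,0,1]
    - [0.8,0,0,0,1]

```text
clock: 10.2
eef_pos: [509.0, -14.1, 58.0]
tool_rot: [3.142, -0.001, -0.106]
force: [-0.8, -0.5, -1.2]
width: 15.4
```

play_rows:
  series:
    - [0.2,0,0,0,1]
    - [0.4,0,0,0,1]
    - [0.5,0,0,0,1]
    - [0.5,0,0,0,1]

```text
clock: 10.6
eef_pos: [513.7, -14.6, 58.0]
tool_rot: [3.142, -0.0, -0.106]
force: [-0.0, -0.1, -1.5]
width: 15.7
```

play_rows:
  series:
    - [0.1,0,0,0,1]
    - [0.2,0,0,0,1]
    - [0.3,0,0,0,1]
    - [0.3,0,0,0,1]

```text
clock: 11.0
eef_pos: [516.7, -14.9, 58.0]
tool_rot: [3.142, -0.0, -0.106]
force: [0.7, 0.2, -0.4]
width: 15.6
```

play_rows:
  series:
    - [0.1,0,0,0,1]
    - [0.2,0,0,0,1]
    - [0.3,0,0,0,1]
    - [0.3,0,0,0,1]

```text
clock: 11.4
eef_pos: [519.7, -15.3, 58.0]
tool_rot: [3.142, -0.0, -0.106]
force: [-0.3, 0.2, -0.8]
width: 15.2
```

play_rows:
  series:
    - [0.1,0,0,0,1]
    - [0.2,0,0,0,1]
    - [0.3,0,0,0,1]
    - [0.3,0,0,0,1]

```text
clock: 11.8
eef_pos: [522.7, -15.6, 58.0]
tool_rot: [3.142, -0.0, -0.106]
force: [0.3, 0.3, -1.5]
width: 15.1
```

play_rows:
  series:
    - [0.1,0,0,0,1]
    - [0.2,0,0,0,1]
    - [0.3,0,0,0,1]
    - [0.3,0,0,0,1]

```text
clock: 12.2
eef_pos: [525.7, -15.9, 58.0]
tool_rot: [3.142, -0.0, -0.106]
force: [0.3, -0.2, -0.4]
width: 15.2
```

play_rows:
  series:
    - [0.1,0,0,0,1]
    - [0.2,0,0,0,1]
    - [0.3,0,0,0,1]
    - [0.3,0,0,0,1]

```text
clock: 12.6
eef_pos: [528.6, -16.2, 58.0]
tool_rot: [3.142, -0.0, -0.106]
force: [-0.1, -0.4, -0.9]
width: 15.3
```

play_rows:
  series:
    - [0.1,0,0,0,1]
    - [0.2,0,0,0,1]
    - [0.3,0,0,0,1]
    - [0.3,0,0,0,1]

```text
clock: 13.0
eef_pos: [531.6, -16.5, 58.0]
tool_rot: [3.142, -0.0, -0.107]
force: [0.2, -0.0, -1.0]
width: 15.5
```

play_rows:
  series:
    - [0.1,0,0,0,1]
    - [0.2,0,0,0,1]
    - [0.3,0,0,0,1]
    - [0.3,0,0,0,1]

```text
clock: 13.4
eef_pos: [534.6, -16.8, 58.0]
tool_rot: [3.142, -0.0, -0.106]
force: [-0.5, -0.3, -1.9]
width: 15.2
```

play_rows:
  series:
    - [0.1,0,0,0,1]
    - [0.2,0,0,0,1]
    - [0.3,0,0,0,1]
    - [0.3,0,0,0,1]

```text
clock: 13.8
eef_pos: [537.4, -17.1, 58.0]
tool_rot: [-3.142, 0.0, -0.106]
force: [-0.2, -0.3, -1.5]
width: 15.5
```

play_rows:
  series:
    - [0.1,0,0,0,1]
    - [0.2,0,0,0,1]
    - [0.3,0,0,0,1]
    - [0.3,0,0,0,1]

```text
clock: 14.2
eef_pos: [539.1, -17.3, 57.9]
tool_rot: [-3.141, 0.002, -0.107]
force: [-4.4, 0.2, 0.9]
width: 15.7
```

play_rows:
  series:
    - [0.1,0,0,0,1]
    - [0.2,0,0,0,1]
    - [0.2,0,0,0,1]

```text
clock: 14.5
eef_pos: [539.7, -17.2, 57.8]
tool_rot: [-3.141, 0.005, -0.107]
force: [-8.5, 1.2, 4.3]
width: 15.6
```

```bash
python3 - <<'E'
from h import *
s=status.read_state();print(s['eef_pos'],s['clock'],s['force'],s['torque'])
d=grab('side','j_side.png');w=grab('wrist','j_wrist.png')
b=cv2.imread('pics/j_side.png')[150:220,200:310]
cv2.imwrite('pics/j.png',np.vstack([cv2.resize(b,(512,326),interpolation=2),cv2.imread('pics/j_wrist.png')[:260]]))
E
```

```text
[539.6764006  -17.24819437  57.83194773] 14.5 [-8.53311585  1.2340731   4.26681413] [0.11592926 1.17474603 0.02951674]
```

View pics/j.png

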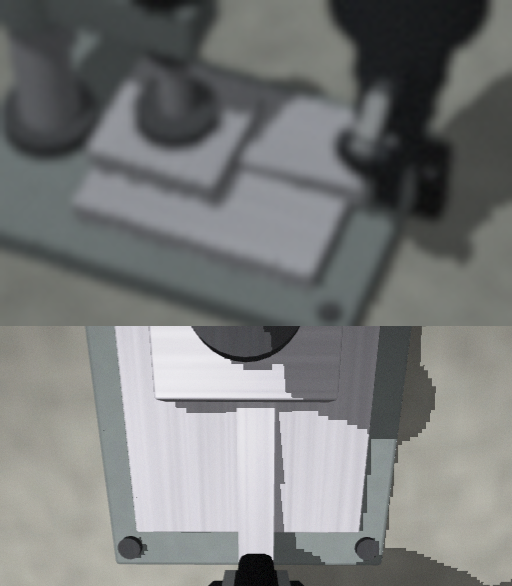

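The blade is under the pad and about 3 mm off its middle (blade column 256, pad middle about 247). The push climbed to 8.5 N with almost no further travel, which is snug. I'm holding to see whether it settles.

play_rows:
  series:
    - [0,0,0,0,1]
    - [0,0,0,0,1]
    - [0,0,0,0,1]
    - [0,0,0,0,1]
    - [0,0,0,0,1]
    - [0,0,0,0,1]
    - [0,0,0,0,1]
    - [0,0,0,0,1]

```text
clock: 15.4
eef_pos: [539.7, -17.3, 57.8]
tool_rot: [-3.141, 0.005, -0.107]
force: [-8.0, 1.0, 4.6]
width: 15.4
```

play_rows:
  series:
    - [0.05,0,0,0,1]
    - [0.05,0,0,0,1]
    - [0.05,0,0,0,1]
    - [0.05,0,0,0,1]
    - [0.05,0,0,0,1]
    - [0.05,0,0,0,1]

```text
clock: 16.0
eef_pos: [539.7, -17.3, 57.8]
tool_rot: [-3.141, 0.006, -0.107]
force: [-8.6, 1.1, 5.8]
width: 15.4
```

```bash
python3 - <<'E'
from h import *
order.finish_job()
s=status.read_state();print(s['eef_pos'],s['force'],s['width'],s['clock'])
E
```

```text
the job is handed in; nothing more can be done
the job is handed in; nothing more can be done
```

I picked up the gauge by its handle, laid the blade on the lower plate, and slid it in until it dragged snugly under the pad. I then handed the job in at about 16 s, still gripping it; no verdict was reported.

**Last checks before handing in:**
- **Push:** it climbed from about 0 to 8.6 N over the last 2 to 3 mm of travel. It then held steady, and a further 0.5 mm command did not move the gauge.
- **Pad:** that travel puts the pad rise at roughly 0.3 mm at most. This is worked out from the travel, not measured.
- **Alignment:** the wrist picture showed the blade about 3 mm off the pad's middle. The yaw was within about 1° of the press, and the tool tilt was 0.006 rad.
- **Depth:** the tip is about 45 mm under the pad, give or take a few mm.
- **Contact:** there was about 5.8 N net upward force on the tool. The push was more than plate drag alone would explain, so I take the blade to be touching the pad as well.
- **Grip:** the fingers stood at 15.4 mm on the 16 mm handle.

**Less certain:** an early slide on the plate pressed with 7 N and gave 5 N of drag, so I eased the blade up before it went under the pad. In the side view taken before insertion, the tip appeared about 3 pixels short of where I expected it. The scene view agreed with the expected position, so I went with that. I saw no contact with the screwdriver, tin or bowl, but I did not re-measure their positions. The reading I tried to take after handing in was refused.

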